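# Take a carded bit pack off a bent display peg and file it in the rack

### The job

Take the hanging carded pack of driver bits off the wire peg of the display stand: slide it out along the peg, whose outer part is bent up or down out of true, and lift it over the upturned tip gently, without straining the wire. Then lower the pack upright into the slot of the small metal rack until its foot rests on the slot's floor, and only then let go; leave everything else where it is.

Things in the scene. Friction and masses are not known exactly. Their poses are not given: they have to be found in the camera images.
- stand: display stand, fixed: dark foot 100 x 85 x 10 mm, round post 16 mm thick, its top 202 mm above the foot's underside. Origin: centre of the foot's underside, on the post's axis; z up. A steel wire peg 4 mm thick points along the stand's -x, its axis 190 mm above the origin, level and straight as far as a kink at x = -50 mm (see peg_root). Over 7 N on stand or wire is straining it.
- peg_root (a point): the kink, on the wire's axis; axes as the stand's. Beyond it the wire is bent up or down in the x-z plane by an unknown, unmeasured angle of up to 0.3 rad. It runs on 95 mm straight, then turns up 30 deg more for its last 24 mm; unbent, its tip is 116 mm out and 12 mm up from here. Under load the whole wire gives a little up or down, 8 N per mm; it does not give sideways or lengthwise.
- pack: carded pack of driver bits, 80 mm wide (y), 147 mm tall (z, up), 80 to 150 g, the same front and back. Origin: its middle, half-way up. Card 3 mm thick (x); grey grip strip 10 mm thick, 72 mm wide along the top 30 mm (43.5 to 73.5 mm above the origin); clear shell 14 mm thick, 62 mm wide on the lower 68 mm. It hangs on the peg's level root, its x roughly along the stand's x.
- pack_hole (a point): centre of the pack's hanging hole, 11.5 mm above the pack's origin, axes as the pack's. The hole is 26 mm wide (y) and 10 mm tall (z), through the 3 mm card only. Its upper edge rests on the wire, so the pack can rise 6 mm before the lower edge meets the wire from below. At the start it is 22 to 34 mm from the post's axis.
- rack: aluminium rack with one slot, fixed on the white plate, footprint 62 x 112 mm. Origin: centre of its underside; z up. Slot 22 mm wide (x), 94 mm long (y), centred, floor 8 mm above the origin, walls to 49 mm, long walls with flared lips to 58 mm. The pack stands in it with its width along the rack's y, either face forward; its origin is then 81.5 mm above the rack's.
- glue_bottle: small glue bottle, 34 mm thick, 92 mm tall, standing; origin under its centre; a bystander
- masking_tape: roll of masking tape lying flat, 92 mm across, 24 mm high; origin under its centre; a bystander
- house_block: small grey model house, 34 x 40 x 44 mm; origin under its centre; a bystander

How it is judged:
By the outcome, as a careful person would: the job done as asked, in the order asked, and still so for the second after the job is handed in, with the robot touching nothing.
It also fails if it takes over 70 s, if anything falls off the work surface, if the arm or the gripper's body presses on something with over 40 N, if the wrist force passes 120 N, or if a joint passes its speed limit or range.

### The arm

A 7-joint arm with a two-finger parallel gripper is mounted at the origin on a cart in front of the work surface, level with it; the furniture and walls round the work are solid. World frame = base frame: x ahead of the robot, y to its left, z up, the work surface at z = 0. Lengths are in m, angles in rad, forces in N, time in s.
With the tool pointing down it reaches from about 0.4 to 0.85 m from the base axis. Payload 10.4 kg.
Tool frame: the origin (TCP) lies at the very end of the fingers, on their centre line; the grasp point (between the pads) lies 19 mm behind it; x points along the fingers, z is the direction in which the jaws open and shut, and the axes are right-handed (so a half turn about x gives the same grasp; the last joint's range is limited). The gripper opens to 85 mm and grips with 20 to 120 N. Pads are 22 mm wide; open, the fingers measure 114 mm over their backs; the gripper's body (76 mm by 85 mm) begins 54 mm behind the grasp point. The pads swing forward as they close: fully open they stand 13 mm farther back than shut.
Start: joints at [-1.275, 0.332, -0.065, 1.46, 0.022, 1.35, -0.088], TCP at [0.196, 0.594, 0.231] pointing down, gripper open.
Joint ranges: [-2.6, 2.6], [-0.5, 2.12], [-1.47, 1.34], [0.16, 2.42], [-1.27, 4.41], [0.06, 2.06], [-2.6, 2.6]. Speed limits (rad/s): [2.22, 2.22, 2.79, 2.79, 3.14, 3.14, 3.14].

### API

Orientations are given as a unit quaternion [x, y, z, w].
In Python, from workcell import get_obs, camera, camera_info, hand_in gives the robot as it stands.
- The arm moves only by the tool move_arm, never from a script. Its argument "motion" is text: rows parted by semicolons, each of 4 numbers parted by spaces: the shift along the world's x, y, z in m, then the turn about the world's z in rad. In form: tx ty tz spin; .... A call has 1 to 10 rows; each row is the pose to reach, as a shift and turn from the pose commanded when the call began; what a row does not reach only later rows make up. A row lasts 1/8 s, in which the tool goes at most 62.5 mm and 10.7 degrees, less where a joint would pass 70% of its speed; a pose out of reach is approached as far as the arm can. A call with a gripper value outside its range is refused whole. "grip" is the opening, from 0 (shut) to 1 (fully open), set as the call begins (left out, the last holds). The fingers move at their own pace and stop on an object; "force" is the grip in N (left out, the last holds). Time passes only in rows, so rows that repeat a pose let the fingers close. It gives the time, the measured TCP pose, the force and the opening at its end, in the units of the state.
- get_obs(): the state, without advancing time (a new reading comes with each control period).
- camera(name): name is "side" or "top"; returns (picture, depth): 420x560x3 uint8, red, green, blue; 420x560 float32, m along the optical axis (not along the pixel's ray), 0 where there is no reading.
- camera_info(name): a dict with "camera_matrix" (3x3 intrinsics, pixels), "k1" (the pictures are not rectified: a ray, as slopes to the right and down, at radius r is drawn at 1 + k1 r^2 times it, then the intrinsics apply), "eye" and "attitude" of the camera in the world. Camera axes: x right, y up, looking along -z (the intrinsics and any distortion apply to the point x, -y, -z); pixel columns grow to the right and rows downward; lengths in m; the calibration is good to about 2 mm. A picture is of the moment at which its call begins. camera_info takes no time and is no camera call.
- hand_in(): hands the job in, once; it reports no verdict.
The state is a dict: "clock": time; "joint_pos": joint angles; "joint_velocities": joint speeds; "tau": joint torques, N m; "position": TCP position; "ee_rot": TCP orientation; "ft_force": force on the tool from outside, world axes, zero at the start; "torque": the same for the moment, N m; "grip_width": opening from 0.0 (shut) to 1.0 (fully open).
Only numpy, scipy, OpenCV 4.12 (cv2) and the standard library are available. Lean on these libraries where they do the work, as an engineer would, in place of code of your own. Each camera call takes 0.05 s, during which the arm holds its last target.

## Working session

There is one attempt and no reset: what is moved stays moved. The work goes in short steps, Python scripts to look and compute and a tool call to move; the robot and the scene stay as the last step left them, time stands still between calls to the robot, and variables do not carry over. Pictures are saved under pics/ and viewed, and the job is handed in when it is done.

Besides the shell and the picture viewer there is one more tool, called after "Emit:" in YAML: its name, and indented under it one key for each argument. move_arm: Moves the arm, as the interface text tells. Its arguments: {"type":"object","properties":{"motion":{"type":"string"},"grip":{"type":"number"},"force":{"type":"number"}},"required":["motion"]}

```bash
mkdir -p pics; ls; cat > h.py <<'E'
import numpy as np, cv2, pickle
from workcell import get_obs, camera, camera_info, hand_in
def snap(n,tag):
    p,d=camera(n); cv2.imwrite(f'pics/{n}_{tag}.png',p[:,:,::-1]); np.savez(f'{n}_{tag}.npz',p=p,d=d); return p,d
E
python3 - <<'E'
from h import *
for n in('side','top'):
    i=camera_info(n); print(i); snap(n,'0')
print(get_obs())
E
```

```text
pics
{'camera_matrix': array([[457.67498749,   0.        , 277.86290969],
       [  0.        , 457.67498749, 217.6342485 ],
       [  0.        ,   0.        ,   1.        ]]), 'k1': -0.09531372980227704, 'eye': array([0.36838075, 1.02921772, 0.67965591]), 'attitude': array([-0.04952579,  0.44885064,  0.88772337, -0.08959642])}
{'camera_matrix': array([[525.35147561,   0.        , 280.41685918],
       [  0.        , 525.35147561, 207.08343414],
       [  0.        ,   0.        ,   1.        ]]), 'k1': -0.11813130301491437, 'eye': array([0.29623757, 0.30670962, 1.18508457]), 'attitude': array([ 0.07667101, -0.06757913, -0.6586351 ,  0.74548938])}
{'clock': 0.1, 'joint_pos': array([-1.27457951,  0.3328035 , -0.06468991,  1.46086061,  0.02160786,
        1.34988604, -0.08851219]), 'joint_velocities': array([ 0.00199512, -0.00025802, -0.00053887,  0.00030352,  0.00097859,
       -0.00095209, -0.00114214]), 'tau': array([ 1.92787244e-03, -6.26738548e+01,  4.95428732e-02, -3.92431247e+01,
        1.63688406e-02,  6.95303577e-03, -8.61672504e-06]), 'position': array([0.19580866, 0.59318497, 0.23059713]), 'ee_rot': array([-0.41457373,  0.57337479,  0.41401291,  0.57268079]), 'ft_force': array([ 0.53227663,  0.65833918, -0.7451319 ]), 'torque': array([-0.04797331,  0.04468266,  0.01126698]), 'grip_width': 0.998301316708787}
```

View pics/side_0.png

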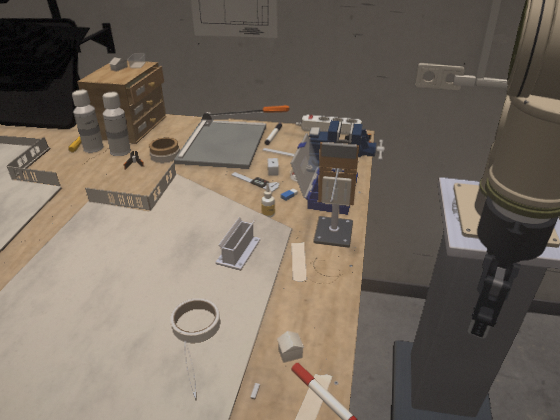

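View pics/top_0.png

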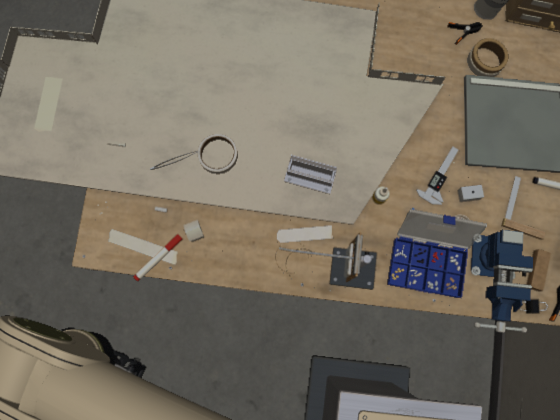

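```bash
cat >> h.py <<'E'
from scipy.spatial.transform import Rotation as R
INFO={n:camera_info(n) for n in('side','top')}
def rays(n,px):
    i=INFO[n]; px=np.asarray(px,float).reshape(-1,1,2)
    u=cv2.undistortPoints(px,i['camera_matrix'],np.array([i['k1'],0,0,0,0]),None,None,None,(3,50,1e-10)) if False else cv2.undistortPoints(px,i['camera_matrix'],np.array([i['k1'],0,0,0]))
    u=u[:,0]; d=np.c_[u[:,0],-u[:,1],-np.ones(len(u))]
    return i['eye'],R.from_quat(i['attitude']).apply(d)
def onz(n,px,z):
    e,d=rays(n,px); return e+d*((z-e[2])/d[:,2:3])
def proj(n,P):
    i=INFO[n]; c=R.from_quat(i['attitude']).inv().apply(np.atleast_2d(P)-i['eye'])
    c=c*[1,-1,-1]
    return cv2.projectPoints(c,np.zeros(3),np.zeros(3),i['camera_matrix'],np.array([i['k1'],0,0,0]))[0][:,0]
def cloud(n,d,px):
    px=np.asarray(px,int).reshape(-1,2); e,r=rays(n,px); return e+r*d[px[:,1],px[:,0]][:,None]
E
python3 - <<'E'
from h import *
print(R.from_quat(INFO['side']['attitude']).as_matrix()); print(R.from_quat(INFO['top']['attitude']).as_matrix())
for n,b in(('side',(290,130,390,250)),('top',(260,140,400,300))):
    p=np.load(n+'_0.npz')['p']; x0,y0,x1,y1=b
    cv2.imwrite(f'pics/{n}_z.png',cv2.resize(p[y0:y1,x0:x1,::-1],None,fx=5 if n=='side' else 4.,fy=5 if n=='side' else 4. ,interpolation=cv2.INTER_CUBIC)[:600 if n=='side' else 640])
p=np.load('top_0.npz')['p'][220:300,260:400,::-1]
cv2.imwrite('pics/top_z.png',cv2.resize(p,None,fx=5.5,fy=5.5,interpolation=cv2.INTER_CUBIC))
p=np.load('top_0.npz')['p'][140:210,270:400,::-1]
cv2.imwrite('pics/top_r.png',cv2.resize(p,None,fx=6,fy=6,interpolation=cv2.INTER_CUBIC))
E
```

```text
[[-0.97903935  0.11461432 -0.16836122]
 [-0.20353304 -0.58101116  0.78803574]
 [-0.00749957  0.80578508  0.59216059]]
[[ 1.23265730e-01  9.71648231e-01 -2.01755484e-01]
 [-9.92373671e-01  1.20642720e-01 -2.52948698e-02]
 [-2.37384986e-04  2.03334821e-01  9.79109235e-01]]
```

View pics/side_z.png

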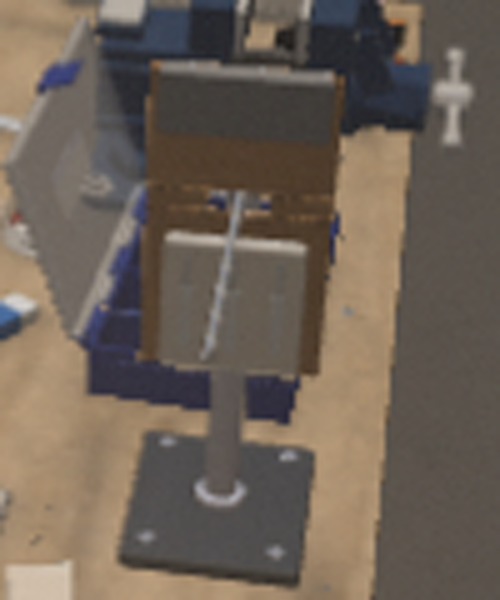

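View pics/top_z.png

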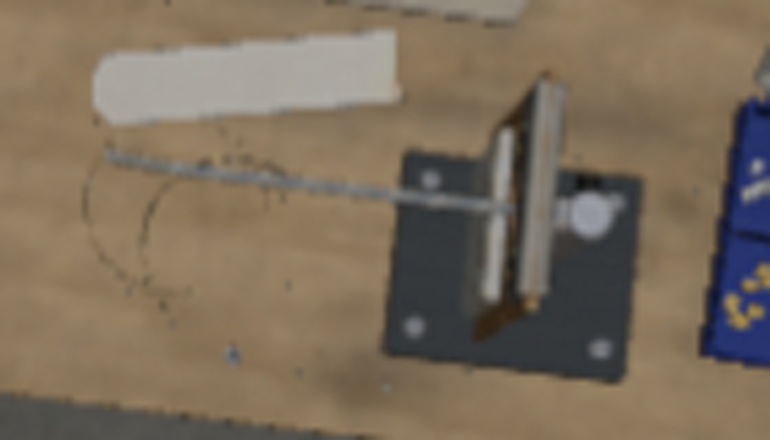

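View pics/top_r.png

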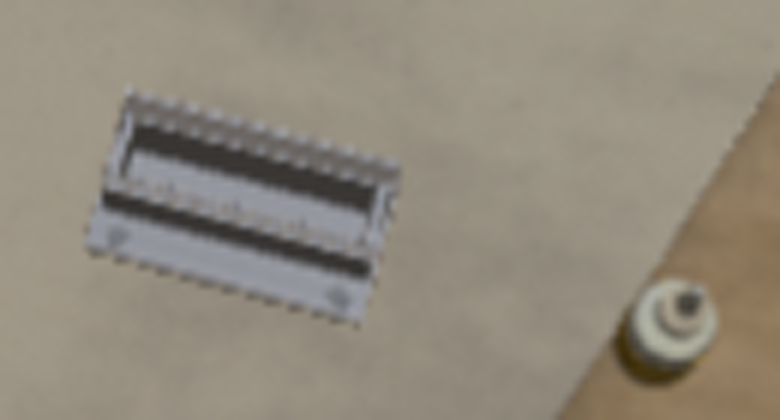

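```bash
python3 - <<'E'
from h import *
np.set_printoptions(precision=4,suppress=True)
c=lambda L,s,x0,y0:[(x0+a/s,y0+b/s) for a,b in L]
F=onz('top',c([(405,152),(640,180),(622,380),(387,352)],5.5,260,220),.01); print('foot top',F,F.mean(0)); 
Fs=onz('side',c([(147,432),(314,450),(298,578),(120,557)],5,290,130),.01); print('foot side',Fs,Fs.mean(0))
for f in(F,Fs): print([np.linalg.norm(f[i]-f[(i+1)%4]) for i in range(4)], [np.arctan2(*(f[(i+1)%4]-f[i])[[1,0]]) for i in range(4)])
print('post top',onz('top',c([(590,215)],5.5,260,220),.202))
W=c([(108,155),(390,196),(505,208)],5.5,260,220)
print('wire@.19',onz('top',W,.19))
print('wire side root',onz('side',c([(240,195)],5,290,130),.19),'tip',onz('side',c([(207,355)],5,290,130),.19))
e1,d1=rays('top',W[:1]); e2,d2=rays('side',c([(207,355)],5,290,130))
t=np.linalg.lstsq(np.c_[d1[0],-d2[0]],e2-e1,rcond=None)[0]; print('tip',e1+t[0]*d1[0],e2+t[1]*d2[0])
# rack
Rk=c([(130,90),(398,163),(357,325),(88,250)],6,270,140)
print('rack low corners at .0..',onz('top',Rk[2:],.004), 'top lip',onz('top',Rk[:2],.058))
ds=np.load('side_0.npz')['d'];dt=np.load('top_0.npz')['d']
# depth test
print(cloud('top',dt,[(367,259),(340,290),(355,285),(303,190),(357,240)]))
E
```

```text
foot top [[0.4606 0.2066 0.01  ]
 [0.4607 0.1094 0.01  ]
 [0.3787 0.1093 0.01  ]
 [0.3786 0.2052 0.01  ]] [0.4197 0.1576 0.01  ]
foot side [[0.4588 0.1131 0.01  ]
 [0.3763 0.112  0.01  ]
 [0.3762 0.2119 0.01  ]
 [0.4581 0.2126 0.01  ]] [0.4173 0.1624 0.01  ]
[np.float64(0.0971674057523167), np.float64(0.08202208935183414), np.float64(0.09598181855325723), np.float64(0.081947821924336)] [np.float64(-1.5690937144887303), np.float64(-3.1395917784959773), np.float64(1.5716321219090363), np.float64(0.01646970858146832)]
[np.float64(0.0825142728423829), np.float64(0.09985534407398367), np.float64(0.08195408457823779), np.float64(0.09952090405170694)] [np.float64(-3.1293022747229897), np.float64(1.5720485302228506), np.float64(0.008265807456161208), np.float64(-1.5639454997797977)]
post top [[0.4198 0.1577 0.202 ]]
wire@.19 [[0.4217 0.324  0.19  ]
 [0.4195 0.2255 0.19  ]
 [0.4202 0.1855 0.19  ]]
wire side root [[0.4182 0.1829 0.19  ]] tip [[0.4186 0.3056 0.19  ]]
tip [0.4201 0.3238 0.2027] [0.4174 0.3239 0.2023]
rack low corners at .0.. [[0.5838 0.2284 0.004 ]
 [0.6006 0.3349 0.004 ]] top lip [[0.6498 0.3255 0.058 ]
 [0.6341 0.2232 0.058 ]]
[[0.4199 0.1583 0.2024]
 [0.3684 0.1818 0.0029]
 [0.383  0.1503 0.0094]
 [0.5863 0.2904 0.003 ]
 [0.4462 0.1863 0.2477]]
```

```bash
python3 - <<'E'
from h import *
np.set_printoptions(precision=4,suppress=True)
for n in('top','side'):
    f=np.load(n+'_0.npz'); d=f['d']
    ys,xs=np.mgrid[0:420,0:560]; P=cloud(n,d,np.c_[xs.ravel(),ys.ravel()])
    m=(d.ravel()>0)&(abs(P[:,0]-.42)<.014)&(P[:,1]>.17)&(P[:,1]<.35)&(P[:,2]>.13)&(P[:,2]<.26)
    Q=P[m]; Q=Q[np.argsort(Q[:,1])]; print(n,len(Q)); print(Q[::max(1,len(Q)//60)])
    # pack
    m=(abs(P[:,0]-.42)<.055)&(P[:,1]>.165)&(P[:,1]<.22)&(P[:,2]>.09)&(P[:,2]<.28)
    Q=P[m]; print('pack',len(Q),np.percentile(Q,[1,5,50,95,99],axis=0))
    np.savez('P_'+n,P=P)
E
```

```text
top 352
[[0.4237 0.1769 0.2475]
 [0.4109 0.1774 0.247 ]
 [0.4144 0.1779 0.2483]
 [0.4071 0.1789 0.2475]
 [0.423  0.1791 0.2505]
 [0.4324 0.1795 0.2476]
 [0.4336 0.1803 0.2516]
 [0.4086 0.1809 0.2478]
 [0.4102 0.1813 0.2499]
 [0.4151 0.1819 0.1839]
 [0.4212 0.1821 0.2475]
 [0.4118 0.1826 0.178 ]
 [0.4286 0.1829 0.1672]
 [0.4062 0.183  0.2514]
 [0.432  0.1831 0.2474]
 [0.4201 0.1832 0.1904]
 [0.4296 0.1835 0.2519]
 [0.4192 0.1837 0.2475]
 [0.4182 0.1842 0.1701]
 [0.4263 0.1844 0.2479]
 [0.4203 0.1847 0.1868]
 [0.4316 0.185  0.2485]
 [0.4153 0.1852 0.2484]
 [0.4101 0.1855 0.1717]
 [0.4183 0.1859 0.168 ]
 [0.4243 0.1861 0.2482]
 [0.42   0.1863 0.1699]
 [0.422  0.1863 0.2514]
 [0.4232 0.1865 0.2257]
 [0.4336 0.1866 0.2322]
 [0.4115 0.1866 0.248 ]
 [0.4154 0.1867 0.2459]
 [0.428  0.1869 0.1681]
 [0.4082 0.187  0.1694]
 [0.4142 0.1874 0.1679]
 [0.4061 0.1881 0.1486]
 [0.4175 0.1883 0.1721]
 [0.4211 0.1883 0.1384]
 [0.4322 0.1884 0.13  ]
 [0.4234 0.1886 0.1542]
 [0.4076 0.1888 0.1527]
 [0.4338 0.1892 0.1662]
 [0.4211 0.1927 0.1884]
 [0.4215 0.1976 0.1966]
 [0.4196 0.2024 0.1909]
 [0.421  0.2
[... 1671 characters left out ...]
  0.1883 0.2266]
 [0.4259 0.1884 0.1525]
 [0.4189 0.1886 0.1458]
 [0.4179 0.1887 0.1637]
 [0.414  0.1888 0.1693]
 [0.4117 0.189  0.1366]
 [0.4163 0.1891 0.2316]
 [0.4103 0.1892 0.1473]
 [0.4153 0.1894 0.157 ]
 [0.4124 0.1896 0.1473]
 [0.4067 0.1898 0.1582]
 [0.4113 0.19   0.1628]
 [0.4115 0.1901 0.1348]
 [0.4288 0.1905 0.1329]
 [0.4076 0.1907 0.1712]
 [0.413  0.1911 0.1583]
 [0.4125 0.1914 0.1509]
 [0.4195 0.1932 0.1933]
 [0.42   0.2072 0.1917]
 [0.4177 0.2301 0.1913]
 [0.4195 0.2523 0.1928]
 [0.4194 0.2716 0.1932]
 [0.4195 0.2881 0.1922]
 [0.4201 0.3234 0.2039]]
pack 2229 [[0.3803 0.1801 0.1056]
 [0.3835 0.1817 0.113 ]
 [0.4181 0.1862 0.1827]
 [0.4558 0.1911 0.2474]
 [0.4589 0.1927 0.2506]]
```

```bash
python3 - <<'E'
from h import *
np.set_printoptions(precision=4,suppress=True)
T=np.load('P_top.npz')['P'];S=np.load('P_side.npz')['P']
for n,P in(('t',T),('s',S)):
    m=(abs(P[:,0]-.42)<.008)&(P[:,1]>.197)&(P[:,1]<.335)&(P[:,2]>.16)&(P[:,2]<.24)
    Q=P[m]; a=Q[:,1]<.209; b=(Q[:,1]>.212)&(Q[:,1]<.303)
    print(n,'root z',Q[a].mean(0),a.sum(),'slope',np.polyfit(Q[b,1],Q[b,2],1),Q[b].mean(0),'xslope',np.polyfit(Q[:,1],Q[:,0],1),'tip',Q[Q[:,1]>.318].mean(0), Q[:,1].max())
    m=(abs(P[:,0]-.42)<.04)&(P[:,1]>.165)&(P[:,1]<.22)&(P[:,2]>.222)&(P[:,2]<.246)
    Q=P[m]; 
    if n=='s':
        A=np.c_[Q[:,0]-.42,Q[:,2]-.234,np.ones(len(Q))]; print('strip face y = ',np.linalg.lstsq(A,Q[:,1],rcond=None)[0],len(Q))
        m=(abs(P[:,0]-.42)<.027)&(P[:,1]>.165)&(P[:,1]<.22)&(P[:,2]>.11)&(P[:,2]<.165)
        Q=P[m];A=np.c_[Q[:,0]-.42,Q[:,2]-.234,np.ones(len(Q))]; print('shell face y = ',np.linalg.lstsq(A,Q[:,1],rcond=None)[0],len(Q))
    m=(abs(P[:,0]-.42)<.06)&(P[:,1]>.165)&(P[:,1]<.205)&(P[:,2]>.242)&(P[:,2]<.26)
    Q=P[m]; print('pack top',len(Q),Q.mean(0),np.polyfit(Q[:,0]-.42,Q[:,1],1),Q[:,0].min(),Q[:,0].max(),np.median(Q[:,2]))
    m=(P[:,0]>.56)&(P[:,0]<.68)&(P[:,1]>.2)&(P[:,1]<.36)
    Q=P[m]; L=Q[Q[:,2]>.05]; print('lips',len(L),np.median(L[:,2])); r=cv2.minAreaRect(L[:,:2].astype(np.float32)*1000); print(r)
    L=Q[Q[:,2]>.03];print(cv2.minAreaRect(L[:,:2].astype(np.float32)*1000))
    L=Q[(Q[:,2]>.0045)];print(cv2.minAreaRect(L[:,:2].astype(np.float32)*1000), np.percentile(Q[:,2],[5,50]))
print(R.from_quat(get_obs()['ee_rot']).as_matrix())
E
```

```text
t root z [0.4214 0.2027 0.1919] 15 slope [-0.0034  0.1919] [0.4203 0.258  0.1911] xslope [-0.0149  0.4243] tip [0.4199 0.3221 0.2015] 0.32507345759657746
pack top 241 [0.4213 0.182  0.2484] [0.0009 0.182 ] 0.3831129206975959 0.46031520451296504 0.24843055919720636
lips 426 0.06009102955038481
((621.3186645507812, 278.3794860839844), (105.73605346679688, 40.50212097167969), 81.51241302490234)
((621.3186645507812, 278.3794860839844), (105.73605346679688, 40.50212097167969), 81.51241302490234)
((620.0001831054688, 279.9972229003906), (119.98373413085938, 159.83551025390625), 0.009758428670465946) [0.0035 0.009 ]
s root z [0.4193 0.204  0.1931] 7 slope [-0.0005  0.1928] [0.4194 0.2599 0.1927] xslope [0.0013 0.419 ] tip [0.4196 0.3248 0.203 ] 0.3278734671705379
strip face y =  [ 0.0179 -0.0134  0.187 ] 399
shell face y =  [0.0125 0.0009 0.1896] 491
pack top 201 [0.4196 0.186  0.2474] [0.0012 0.186 ] 0.3807132250861332 0.4590338670577264 0.24787525663881993
lips 410 0.058470863212356394
((620.7627563476562, 280.3229064941406), (108.75859069824219, 40.651493072509766), 80.7842788696289)
((620.7627563476562, 280.3229064941406), (108.75859069824219, 40.651493072509766), 80.7842788696289)
((619.9948120117188, 280.00439453125), (119.93538665771484, 159.96548461914062), 0.01602814719080925) [0.0064 0.0133]
[[-0.0003 -0.9496  0.3134]
 [-0.0012  0.3134  0.9496]
 [-1.     -0.0001 -0.0013]]
```

Emit:
move_arm:
  motion: "0.01 -0.02 0.03 0.03; 0.04 -0.07 0.06 0.07; 0.07 -0.125 0.085 0.11; 0.10 -0.18 0.085 0.15; 0.13 -0.235 0.085 0.19; 0.16 -0.29 0.085 0.24; 0.185 -0.34 0.085 0.28; 0.21 -0.385 0.085 0.31; 0.225 -0.41 0.085 0.33; 0.225 -0.41 0.085 0.33"
  grip: 0.5

```text
clock: 1.35
position: [0.4217, 0.1814, 0.3163]
ee_rot: [-0.502, 0.498, 0.502, 0.498]
ft_force: [-0.9, -0.6, 0.5]
grip_width: 0.499
```

```bash
python3 - <<'E'
from h import *
np.set_printoptions(precision=4,suppress=True)
o=get_obs();print(o['joint_pos'],o['position'],o['ft_force']);print(R.from_quat(o['ee_rot']).as_matrix())
p,d=snap('side','1'); cv2.imwrite('pics/side_1z.png',cv2.resize(p[40:250,250:430,::-1],None,fx=2.8,fy=2.8,interpolation=cv2.INTER_CUBIC))
E
```

```text
[-0.8134 -0.0892  0.2884  1.7484  0.0254  1.4789  1.0494] [0.4217 0.1814 0.3163] [-0.8566 -0.5624  0.5387]
[[-0.0001 -1.     -0.0071]
 [ 0.     -0.0071  1.    ]
 [-1.      0.0001  0.    ]]
```

View pics/side_1z.png

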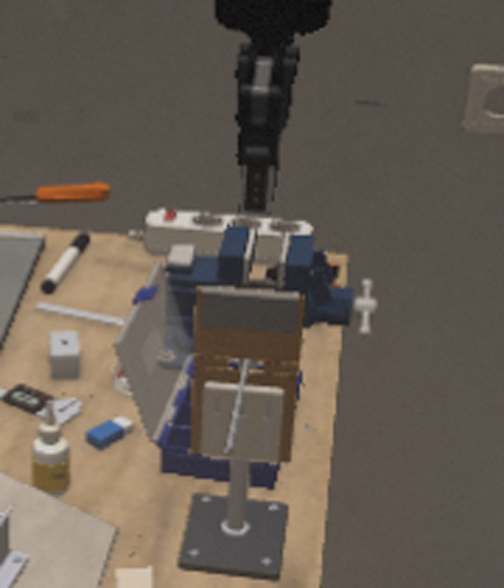

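Emit:
move_arm:
  motion: "-0.001 0.001 -0.025 0.01; -0.001 0.001 -0.05 0.01; -0.001 0.001 -0.07 0.01; -0.001 0.001 -0.085 0.01; -0.001 0.001 -0.095 0.01; -0.001 0.001 -0.099 0.01; -0.001 0.001 -0.099 0.01"

```text
clock: 2.28
position: [0.42, 0.1847, 0.2175]
ee_rot: [-0.505, 0.495, 0.505, 0.495]
ft_force: [0.6, 0.7, -0.8]
grip_width: 0.499
```

Emit:
move_arm:
  motion: "0 0 0 0; 0 0 0 0; 0 0 0 0; 0 0 0 0; 0 0 0 0; 0 0 0 0"
  grip: 0.18
  force: 25

```text
clock: 3.02
position: [0.4199, 0.1845, 0.2173]
ee_rot: [-0.505, 0.495, 0.505, 0.495]
ft_force: [0.3, 0.6, 0.1]
grip_width: 0.183
```

```bash
python3 - <<'E'
from h import *
np.set_printoptions(precision=4,suppress=True)
o=get_obs();print(o['joint_pos'],o['position'],o['ft_force'],o['torque'],o['grip_width'])
p,d=snap('side','2'); cv2.imwrite('pics/side_2z.png',cv2.resize(p[80:250,280:400,::-1],None,fx=3.5,fy=3.5,interpolation=cv2.INTER_CUBIC))
p,d=snap('top','2'); cv2.imwrite('pics/top_2z.png',cv2.resize(p[200:300,260:400,::-1],None,fx=5,fy=5,interpolation=cv2.INTER_CUBIC))
E
```

```text
[-0.8108 -0.042   0.2913  1.9129  0.0125  1.269   1.0685] [0.4199 0.1845 0.2173] [0.2738 0.555  0.0634] [ 0.0071  0.0142 -0.0285] 0.18332685569763274
```

View pics/side_2z.png

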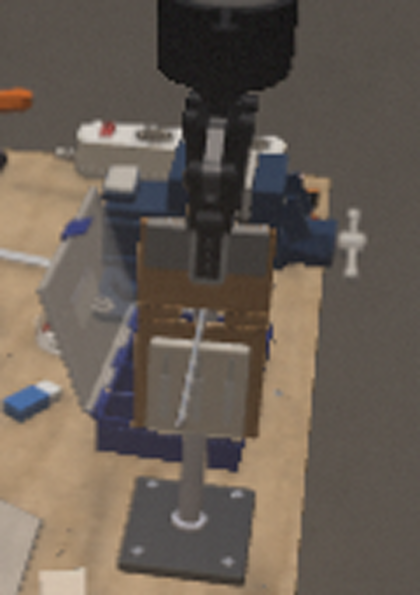

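View pics/top_2z.png

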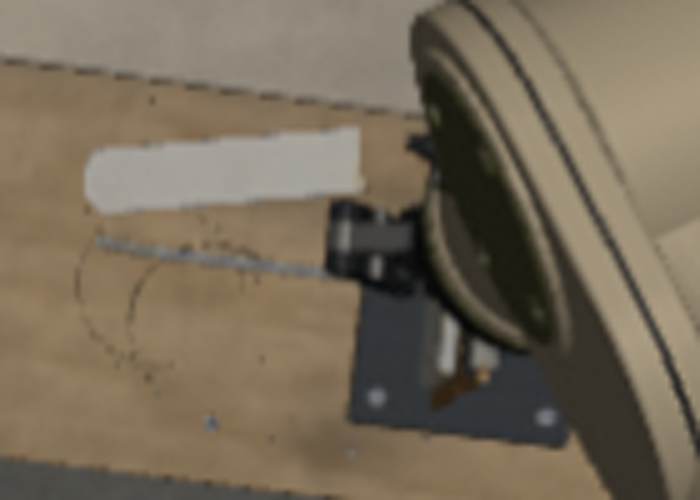

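Emit:
move_arm:
  motion: "0 0 0 0; 0 0 0 0; 0 0 0 0; 0 0 0 0"
  grip: 0.0
  force: 40

```text
clock: 3.62
position: [0.4198, 0.1846, 0.2173]
ee_rot: [-0.505, 0.495, 0.505, 0.495]
ft_force: [-0.1, -0.0, 0.5]
grip_width: 0.113
```

```bash
cat > pk.py <<'E'
from h import *
import sys
np.set_printoptions(precision=4,suppress=True)
tag=sys.argv[1]
o=get_obs();print(o['clock'],o['position'],o['ft_force'],o['torque'],o['grip_width'])
p,d=snap('side',tag); cv2.imwrite(f'pics/side_{tag}z.png',cv2.resize(p[100:280,230:390,::-1],None,fx=3.3,fy=3.3,interpolation=cv2.INTER_CUBIC))
ys,xs=np.mgrid[0:420,0:560]; P=cloud('side',d,np.c_[xs.ravel(),ys.ravel()])
t=o['position']
hsv=cv2.cvtColor(p,cv2.COLOR_RGB2HSV).reshape(-1,3)
m=(abs(P[:,0]-t[0])<.06)&(P[:,1]>t[1]-.02)&(P[:,1]<t[1]+.03)&(P[:,2]>t[2]-.13)&(P[:,2]<t[2]+.035)
Q=P[m]; br=(hsv[m,0]<20)&(hsv[m,1]>90); B=Q[br]
# brown card edges
for z in np.arange(-.1,.01,.02):
    s=B[abs(B[:,2]-t[2]-z)<.01]
    if len(s)>5: print('brown z-tcp %.3f x %.4f..%.4f ymed %.4f'%(z,s[:,0].min(),s[:,0].max(),np.median(s[:,1])))
print('brown zmin-tcp',np.percentile(B[:,2],1)-t[2])
s=Q[(Q[:,2]>t[2]+.005)&(abs(Q[:,0]-t[0])>.02)&(abs(Q[:,0]-t[0])<.04)]
print('strip top z',np.percentile(s[:,2],[90,98]), 'y',np.median(s[:,1]))
a=np.c_[s[:,0]-t[0],s[:,2]-t[2],np.ones(len(s))]; print('strip y fit',np.linalg.lstsq(a,s[:,1],rcond=None)[0])
w=P[(abs(P[:,0]-.42)<.008)&(P[:,1]>t[1]+.012)&(P[:,1]<.335)&(P[:,2]>.17)&(P[:,2]<.24)&(hsv[:,1]<60)]
if len(w): print('wire y,z'); print(w[np.argsort(w[:,1])][::6,1:])
E
python3 pk.py 3
```

```text
3.625 [0.4198 0.1846 0.2173] [-0.1408 -0.0302  0.4995] [ 0.0593  0.0734 -0.0189] 0.11344719772281141
brown z-tcp -0.100 x 0.3793..0.4571 ymed 0.1846
brown z-tcp -0.080 x 0.3792..0.4581 ymed 0.1847
brown z-tcp -0.060 x 0.3794..0.4574 ymed 0.1845
brown z-tcp -0.040 x 0.3797..0.4575 ymed 0.1846
brown z-tcp -0.020 x 0.3801..0.4571 ymed 0.1848
brown z-tcp 0.000 x 0.3798..0.4598 ymed 0.1848
brown zmin-tcp -0.1097195099349619
strip top z [0.2489 0.2503] y 0.18756605621593936
strip y fit [ 0.0246 -0.0755  0.1887]
wire y,z
[[0.1966 0.1926]
 [0.1975 0.2279]
 [0.1991 0.2253]
 [0.1999 0.2274]
 [0.2006 0.2305]
 [0.2011 0.2306]
 [0.2019 0.2335]
 [0.2024 0.2344]
 [0.2065 0.1916]
 [0.2187 0.1912]
 [0.2309 0.1915]
 [0.2442 0.1924]
 [0.2521 0.1903]
 [0.2646 0.1913]
 [0.2756 0.1935]
 [0.2844 0.1895]
 [0.2955 0.1922]
 [0.3034 0.1929]
 [0.3274 0.2022]]
```

View pics/side_3z.png

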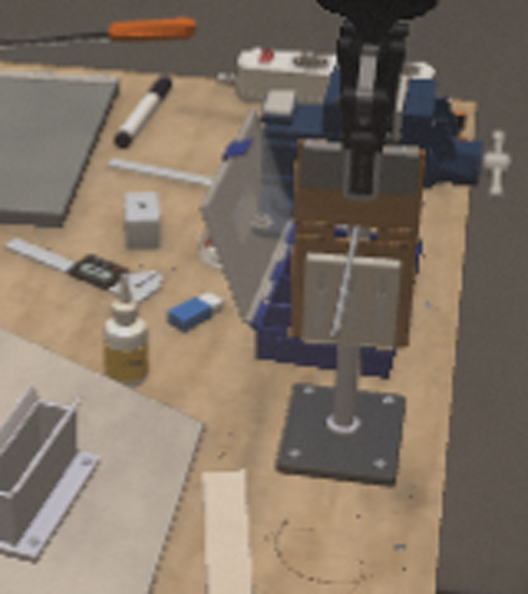

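Emit:
move_arm:
  motion: "0 0 0.001 0; 0 0 0.002 0; 0 0 0.003 0; 0 0 0.003 0; 0 0 0.003 0; 0 0 0.003 0"

```text
clock: 4.42
position: [0.4199, 0.1845, 0.2203]
ee_rot: [-0.505, 0.495, 0.505, 0.495]
ft_force: [1.0, 0.8, -1.4]
grip_width: 0.112
```

```bash
python3 pk.py 4 | head -10
```

```text
4.425 [0.4199 0.1845 0.2203] [ 1.0189  0.7951 -1.4484] [-0.0129 -0.0223  0.0312] 0.11241054706125866
brown z-tcp -0.100 x 0.3798..0.4583 ymed 0.1846
brown z-tcp -0.080 x 0.3792..0.4567 ymed 0.1841
brown z-tcp -0.060 x 0.3794..0.4575 ymed 0.1845
brown z-tcp -0.040 x 0.3795..0.4573 ymed 0.1847
brown z-tcp -0.020 x 0.3799..0.4571 ymed 0.1848
brown z-tcp 0.000 x 0.3801..0.4602 ymed 0.1852
brown zmin-tcp -0.10964881125723816
strip top z [0.2518 0.2534] y 0.1877014811898967
strip y fit [ 0.0214 -0.0327  0.188 ]
```

Emit:
move_arm:
  motion: "0 0.006 0 0; 0 0.014 0 0; 0 0.022 0 0; 0 0.03 0 0; 0 0.038 0 0; 0 0.046 0 0; 0 0.052 0 0; 0 0.055 0 0; 0 0.055 0 0"

```text
clock: 5.6
position: [0.4199, 0.2396, 0.2203]
ee_rot: [-0.505, 0.495, 0.505, 0.495]
ft_force: [0.6, -0.0, -1.3]
grip_width: 0.113
```

```bash
python3 pk.py 5
```

```text
5.6 [0.4199 0.2396 0.2203] [ 0.6023 -0.0448 -1.3116] [ 0.0155  0.0037 -0.0184] 0.11262231661814218
brown z-tcp -0.100 x 0.3791..0.4584 ymed 0.2398
brown z-tcp -0.080 x 0.3795..0.4575 ymed 0.2397
brown z-tcp -0.060 x 0.3795..0.4564 ymed 0.2395
brown z-tcp -0.040 x 0.3796..0.4569 ymed 0.2396
brown z-tcp -0.020 x 0.3799..0.4579 ymed 0.2400
brown z-tcp 0.000 x 0.3800..0.4581 ymed 0.2401
brown zmin-tcp -0.11083472598930481
strip top z [0.2523 0.2535] y 0.24259990924023878
strip y fit [ 0.0198 -0.0688  0.2437]
wire y,z
[[0.2517 0.2351]
 [0.2549 0.2376]
 [0.2553 0.233 ]
 [0.2561 0.2389]
 [0.2567 0.1932]
 [0.2584 0.2372]
 [0.2624 0.192 ]
 [0.2711 0.1929]
 [0.2821 0.1908]
 [0.2918 0.192 ]
 [0.3025 0.1926]
 [0.3263 0.2059]]
```

View pics/side_5z.png

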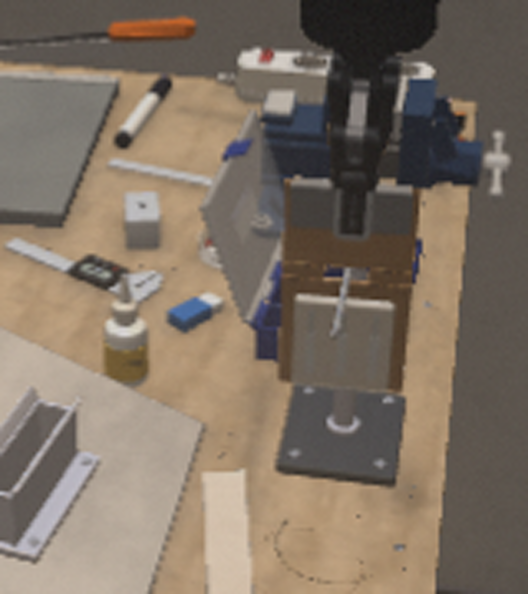

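Emit:
move_arm:
  motion: "0 0.006 0 0; 0 0.014 0 0; 0 0.022 0 0; 0 0.03 0 0; 0 0.038 0 0; 0 0.046 0 0; 0 0.052 0 0; 0 0.057 0 0; 0 0.057 0 0"

```text
clock: 6.78
position: [0.4198, 0.2968, 0.2203]
ee_rot: [-0.505, 0.495, 0.505, 0.495]
ft_force: [-0.0, -0.4, -0.6]
grip_width: 0.108
```

```bash
sed -i 's/\[::6,1:\]/[::2,1:]/' pk.py; python3 pk.py 6
```

```text
6.775 [0.4198 0.2968 0.2203] [-0.0395 -0.3832 -0.6339] [-0.0212  0.0571  0.0017] 0.1080330223471808
brown z-tcp -0.100 x 0.3793..0.4583 ymed 0.2973
brown z-tcp -0.080 x 0.3795..0.4592 ymed 0.2970
brown z-tcp -0.060 x 0.3794..0.4579 ymed 0.2972
brown z-tcp -0.040 x 0.3798..0.4571 ymed 0.2970
brown z-tcp -0.020 x 0.3799..0.4578 ymed 0.2972
brown z-tcp 0.000 x 0.3802..0.4586 ymed 0.2974
brown zmin-tcp -0.11113902845014027
strip top z [0.2523 0.2533] y 0.3002665064403947
strip y fit [ 0.0191 -0.0874  0.3015]
wire y,z
[[0.3091 0.2253]
 [0.3093 0.225 ]
 [0.3107 0.2337]
 [0.3112 0.2342]
 [0.3115 0.2338]
 [0.3116 0.2314]
 [0.3124 0.2394]
 [0.3126 0.2389]
 [0.3127 0.2295]
 [0.3129 0.2334]
 [0.3132 0.232 ]
 [0.3139 0.2346]
 [0.3142 0.2313]
 [0.3143 0.2308]
 [0.3145 0.2313]
 [0.3146 0.2397]
 [0.3148 0.2356]
 [0.3153 0.2378]
 [0.3207 0.2023]
 [0.3265 0.2038]]
```

View pics/side_6z.png

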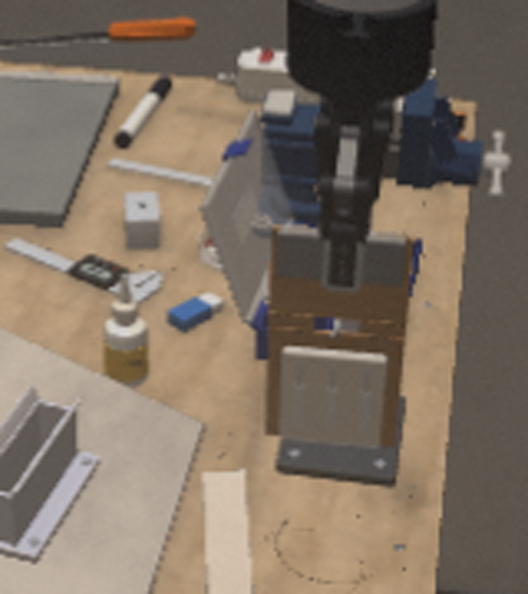

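Emit:
move_arm:
  motion: "0 0.005 0 0; 0 0.008 0.0005 0; 0 0.011 0.0015 0; 0 0.014 0.003 0; 0 0.017 0.005 0; 0 0.019 0.006 0; 0 0.019 0.006 0"

```text
clock: 7.7
position: [0.4199, 0.3157, 0.2264]
ee_rot: [-0.505, 0.495, 0.505, 0.495]
ft_force: [0.7, -0.1, -1.2]
grip_width: 0.116
```

```bash
python3 pk.py 7|head -3
```

```text
7.7 [0.4199 0.3157 0.2264] [ 0.6705 -0.142  -1.1805] [ 0.051  -0.007  -0.0085] 0.11565805014219835
brown z-tcp -0.100 x 0.3794..0.4583 ymed 0.3158
brown z-tcp -0.080 x 0.3801..0.4587 ymed 0.3157
```

View pics/side_7z.png

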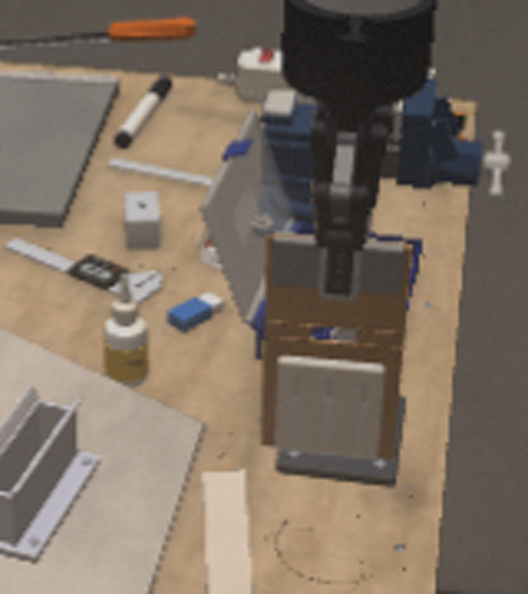

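Emit:
move_arm:
  motion: "0 0.003 0.0017 0; 0 0.006 0.0035 0; 0 0.009 0.0052 0; 0 0.012 0.007 0; 0 0.016 0.008 0; 0 0.022 0.008 0; 0 0.032 0.008 0; 0 0.042 0.008 0; 0 0.052 0.008 0; 0 0.055 0.008 0"

```text
clock: 9.0
position: [0.4196, 0.3715, 0.2341]
ee_rot: [-0.505, 0.494, 0.506, 0.494]
ft_force: [-0.3, 0.3, -0.8]
grip_width: 0.112
```

```bash
python3 pk.py 8; python3 - <<'E'
from h import *
o=get_obs();print(o['joint_pos'])
E
```

```text
9.0 [0.4196 0.3715 0.2341] [-0.2599  0.3018 -0.7539] [-0.0294  0.0332  0.0111] 0.11166208782056443
brown z-tcp -0.100 x 0.3789..0.4575 ymed 0.3716
brown z-tcp -0.080 x 0.3792..0.4578 ymed 0.3719
brown z-tcp -0.060 x 0.3796..0.4584 ymed 0.3721
brown z-tcp -0.040 x 0.3795..0.4593 ymed 0.3718
brown z-tcp -0.020 x 0.3797..0.4597 ymed 0.3719
brown z-tcp 0.000 x 0.3798..0.4583 ymed 0.3721
brown zmin-tcp -0.11128669412898687
strip top z [0.2659 0.267 ] y 0.3749088621584694
strip y fit [ 0.0227 -0.0747  0.3759]
[-0.96128715  0.18478539  0.17737517  1.64201896 -0.03359178  1.317964
  0.81441069]
```

View pics/side_8z.png

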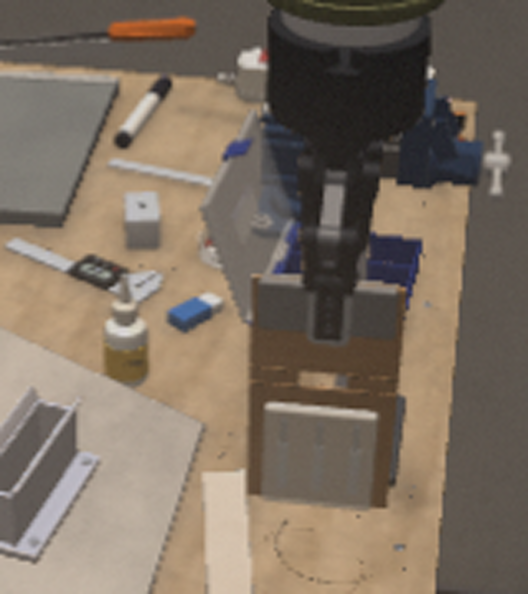

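Emit:
move_arm:
  motion: "0.01 0.005 0.01 -0.08; 0.025 0.005 0.02 -0.22; 0.045 0.005 0.02 -0.37; 0.065 0.005 0.02 -0.52; 0.085 0 0.02 -0.67; 0.105 0 0.02 -0.82; 0.125 -0.01 0.02 -0.97; 0.14 -0.02 0.02 -1.12; 0.155 -0.03 0.02 -1.24; 0.16 -0.03 0.02 -1.3"

```text
clock: 10.3
position: [0.5811, 0.3388, 0.2543]
ee_rot: [-0.101, 0.7, 0.101, 0.7]
ft_force: [0.4, 0.1, -0.9]
grip_width: 0.11
```

Emit:
move_arm:
  motion: "0.008 -0.012 0 -0.08; 0.018 -0.026 0 -0.2; 0.028 -0.042 0 -0.32; 0.036 -0.054 0 -0.4; 0.0415 -0.061 0 -0.448; 0.0415 -0.062 0 -0.448; 0.0415 -0.062 0 -0.448; 0.0415 -0.062 0 -0.448"

```text
clock: 11.3
position: [0.621, 0.2793, 0.2543]
ee_rot: [0.055, 0.705, -0.054, 0.705]
ft_force: [-0.6, -1.3, -1.5]
grip_width: 0.111
```

```bash
cat > rk.py <<'E'
from h import *
import sys
np.set_printoptions(precision=4,suppress=True)
tag=sys.argv[1]; o=get_obs();t=o['position']
M=R.from_quat(o['ee_rot']).as_matrix(); print(o['clock'],t,o['ft_force'],o['torque'],o['grip_width'],'jaw yaw',np.arctan2(M[1,2],M[0,2]),o['joint_pos'])
for n,b in(('side',(180,120,330,290)),('top',(250,110,390,230))):
    p,d=snap(n,tag); x0,y0,x1,y1=b
    cv2.imwrite(f'pics/{n}_{tag}z.png',cv2.resize(p[y0:y1,x0:x1,::-1],None,fx=3.5 if n=='side' else 5,fy=3.5 if n=='side' else 5,interpolation=cv2.INTER_CUBIC))
    ys,xs=np.mgrid[0:420,0:560]; P=cloud(n,d,np.c_[xs.ravel(),ys.ravel()])
    hsv=cv2.cvtColor(p,cv2.COLOR_RGB2HSV).reshape(-1,3)
    m=(np.hypot(P[:,0]-t[0],P[:,1]-t[1])<.06)&(P[:,2]<t[2]+.035)&(P[:,2]>max(.03,t[2]-.13))&(hsv[:,0]<20)&(hsv[:,1]>90)
    B=P[m]; 
    if len(B)<20: print(n,'few',len(B)); continue
    print(n,'brown',len(B),cv2.minAreaRect(B[:,:2].astype(np.float32)*1000),'z',np.percentile(B[:,2],[1,99]))
    c=B[:,:2].mean(0); u,s,v=np.linalg.svd(B[:,:2]-c,full_matrices=False); w=v[0]*np.sign(v[0][1]); q=(B[:,:2]-c)@w
    print(' width axis yaw',np.arctan2(w[1],w[0])-np.pi/2,'ends',np.percentile(q,[.5,99.5]),'mid',c+w*(q.min()+q.max())/2)
E
python3 rk.py 9
```

```text
11.3 [0.621  0.2793 0.2543] [-0.5938 -1.2798 -1.5454] [-0.0142 -0.028   0.0028] 0.11101947327565932 jaw yaw -0.1543720507595657 [-0.8373  0.479   0.5165  1.2816 -0.232   1.4393 -0.4939]
side brown 358 ((619.59033203125, 277.55291748046875), (81.92754364013672, 6.724497318267822), 81.66043853759766) z [0.1827 0.2837]
 width axis yaw -0.15527841789038055 ends [-0.0491  0.0311] mid [0.6183 0.2777]
top brown 104 ((620.1952514648438, 288.8934326171875), (50.95534896850586, 5.581362724304199), 83.6415786743164) z [0.1524 0.2857]
 width axis yaw -0.14803992687496725 ends [-0.0424  0.0083] mid [0.6205 0.2889]
```

View pics/side_9z.png

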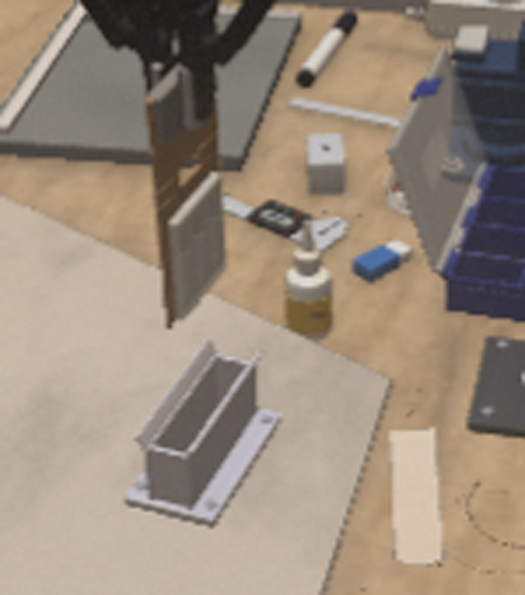

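View pics/top_9z.png

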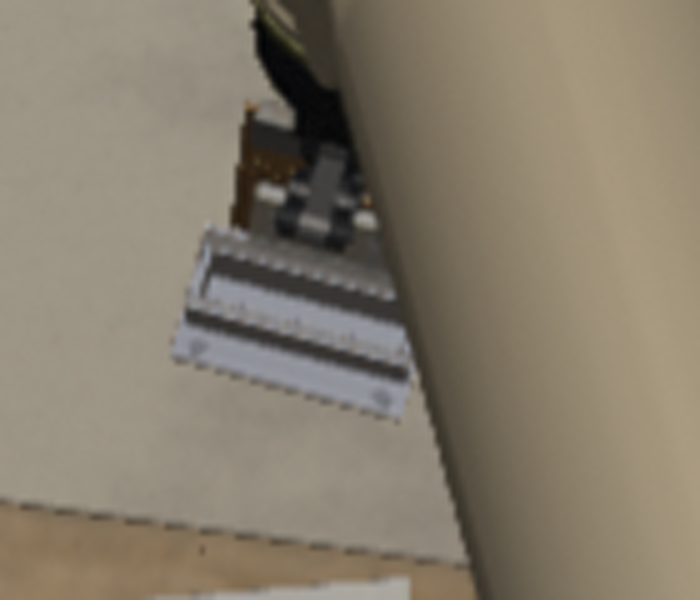

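Emit:
move_arm:
  motion: "0 0.0015 -0.015 0; 0 0.0015 -0.035 0; 0 0.0015 -0.052 0; 0 0.0015 -0.064 0; 0 0.0015 -0.07 0; 0 0.0015 -0.07 0; 0 0.0015 -0.07 0"

```text
clock: 12.28
position: [0.6217, 0.2801, 0.185]
ee_rot: [0.055, 0.705, -0.055, 0.705]
ft_force: [-0.6, 0.3, -0.8]
grip_width: 0.107
```

```bash
python3 rk.py 10
```

```text
12.275 [0.6217 0.2801 0.185 ] [-0.5825  0.3279 -0.759 ] [-0.0126  0.0346  0.0302] 0.10719710485375639 jaw yaw -0.15601259670107034 [-0.8371  0.5148  0.5017  1.3785 -0.2477  1.3095 -0.4827]
side brown 210 ((618.8892822265625, 278.4976501464844), (80.46810150146484, 3.9950387477874756), 81.89283752441406) z [0.1386 0.2137]
 width axis yaw -0.1560757710036378 ends [-0.043   0.0364] mid [0.6188 0.2785]
top brown 91 ((622.65478515625, 304.7353210449219), (23.35080909729004, 4.376631736755371), 78.3795166015625) z [0.0804 0.2155]
 width axis yaw -0.1768590004428503 ends [-0.0149  0.0082] mid [0.6231 0.3047]
```

View pics/side_10z.png

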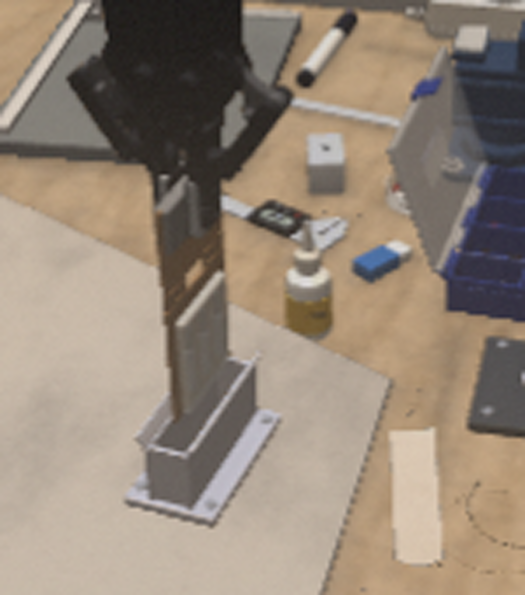

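View pics/top_10z.png

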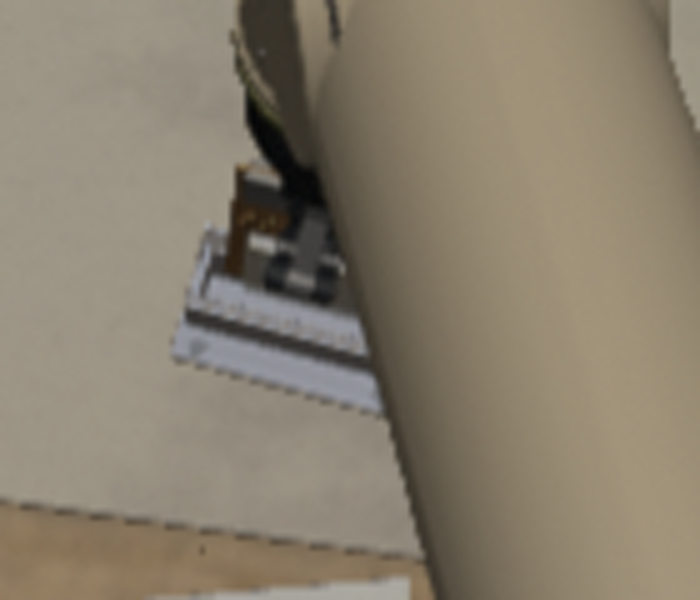

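Emit:
move_arm:
  motion: "0 0 -0.006 0; 0 0 -0.013 0; 0 0 -0.02 0; 0 0 -0.027 0; 0 0 -0.034 0; 0 0 -0.041 0; 0 0 -0.046 0; 0 0 -0.05 0; 0 0 -0.05 0"

```text
clock: 13.5
position: [0.6213, 0.28, 0.1341]
ee_rot: [0.055, 0.705, -0.055, 0.705]
ft_force: [-0.6, -0.1, -0.0]
grip_width: 0.107
```

```bash
python3 rk.py 11
```

```text
13.5 [0.6213 0.28   0.1341] [-0.5656 -0.0616 -0.0012] [ 0.0238  0.0578 -0.0009] 0.10659460313095151 jaw yaw -0.15599568744076256 [-0.8313  0.5522  0.4876  1.4355 -0.2647  1.2196 -0.4701]
side brown 67 ((618.2555541992188, 278.5084533691406), (77.5193862915039, 4.276606559753418), 81.2687759399414) z [0.0942 0.1622]
 width axis yaw -0.16212649708674887 ends [-0.0349  0.0425] mid [0.6183 0.2785]
top brown 72 ((622.1130981445312, 305.2456359863281), (22.302169799804688, 4.290092468261719), 77.067626953125) z [0.0426 0.1662]
 width axis yaw -0.18374824530497036 ends [-0.0138  0.0082] mid [0.6228 0.3051]
```

View pics/side_11z.png

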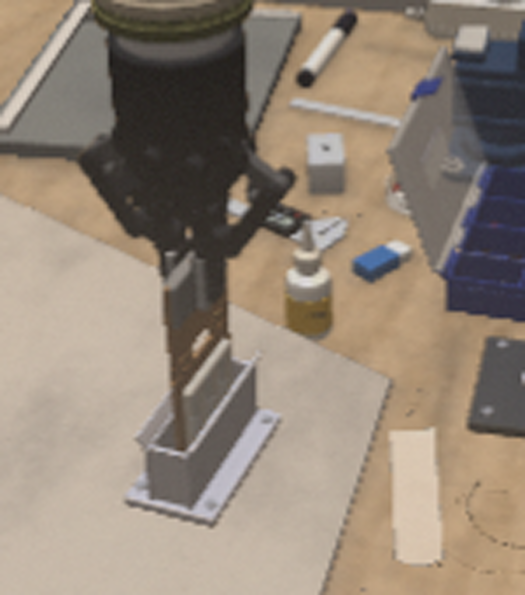

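Emit:
move_arm:
  motion: "0 0 -0.001 0; 0 0 -0.002 0; 0 0 -0.003 0; 0 0 -0.004 0; 0 0 -0.0045 0; 0 0 -0.0045 0"

```text
clock: 14.35
position: [0.6218, 0.2804, 0.1311]
ee_rot: [0.055, 0.705, -0.055, 0.705]
ft_force: [-2.5, 0.6, 8.5]
grip_width: 0.107
```

Emit:
move_arm:
  motion: "0 0 -0.0005 0; 0 0 -0.001 0; 0 0 -0.001 0"

```text
clock: 14.72
position: [0.622, 0.2808, 0.131]
ee_rot: [0.056, 0.704, -0.054, 0.706]
ft_force: [-3.7, 0.7, 12.2]
grip_width: 0.112
```

Emit:
move_arm:
  motion: "0 0 -0.0005 0; 0 0 -0.001 0; 0 0 -0.001 0"

```text
clock: 15.1
position: [0.6222, 0.281, 0.1309]
ee_rot: [0.056, 0.704, -0.054, 0.706]
ft_force: [-4.3, 0.6, 18.0]
grip_width: 0.111
```

Emit:
move_arm:
  motion: "0 0 0.002 0; 0 0 0.004 0; 0 0 0.004 0; 0 0 0.004 0"

```text
clock: 15.6
position: [0.6212, 0.2799, 0.1314]
ee_rot: [0.055, 0.705, -0.055, 0.705]
ft_force: [0.4, 0.3, -0.2]
grip_width: 0.111
```

```bash
python3 rk.py 12; python3 - <<'E'
from h import *
np.set_printoptions(precision=4,suppress=True)
o=get_obs();t=o['position']
for n in('side','top'):
    P0=np.load(f'P_{n}.npz')['P']; 
    m=(abs(P0[:,0]-.66)<.1)&(abs(P0[:,1]-.36)<.1)&~((abs(P0[:,0]-.62)<.06)&(abs(P0[:,1]-.28)<.08)); print(n,'plate z',np.median(P0[m,2]),m.sum())
    m=(abs(P0[:,0]-.35)<.1)&(abs(P0[:,1]-.3)<.03); print('  wood z',np.median(P0[m,2]))
    c=np.array([.621,.2795]); a=-.155; ex=np.array([np.cos(a),np.sin(a)]); ey=np.array([-ex[1],ex[0]])
    D=P0[:,:2]-c; u=D@ex; v=D@ey
    for lo,hi in((-.04,-.03),(-.03,-.022),(-.019,-.012),(-.010,-.004),(-.004,.004),(.004,.01),(.012,.019),(.022,.03)):
        s=(u>lo)&(u<hi)&(abs(v)<.04); 
        if s.sum()>3: print('  u',lo,hi,s.sum(),np.percentile(P0[s,2],[5,25,50,75,95]))
p=np.load('side_12.npz');d=p['d'];ys,xs=np.mgrid[0:420,0:560];P=cloud('side',d,np.c_[xs.ravel(),ys.ravel()])
c=t[:2];D=P[:,:2]-c;u=D@ex;v=D@ey
s=(abs(u)<.012)&(abs(v)<.037)&(abs(v)>.015)&(P[:,2]>.13)&(P[:,2]<.19); print('strip top',np.percentile(P[s,2],[50,95,99]))
for lo,hi in((.06,.08),(.08,.1),(.1,.12),(.12,.14),(.14,.165)):
    s=(abs(u)<.012)&(abs(v)<.042)&(abs(v)>.013)&(P[:,2]>lo)&(P[:,2]<hi); print(lo,np.percentile(u[s],[5,50,95]),s.sum())
E
```

```text
15.6 [0.6212 0.2799 0.1314] [ 0.3624  0.3179 -0.2236] [ 0.0281 -0.0405 -0.0201] 0.11125911816868085 jaw yaw -0.15602970117660175 [-0.831   0.5544  0.4869  1.4381 -0.2657  1.2151 -0.4695]
side brown 63 ((618.5488891601562, 278.9091796875), (77.6207046508789, 2.9286997318267822), 80.30680847167969) z [0.0891 0.1626]
 width axis yaw -0.16054633777670557 ends [-0.0331  0.0444] mid [0.6184 0.2789]
top brown 68 ((621.6068115234375, 305.2350769042969), (21.89042091369629, 4.565561771392822), 78.7762680053711) z [0.0436 0.16  ]
 width axis yaw -0.17798014629482095 ends [-0.0137  0.008 ] mid [0.6225 0.3051]
side plate z 0.007525990039515318 4138
  wood z 0.0008145595637303327
  u -0.04 -0.03 142 [0.0063 0.0076 0.0085 0.0102 0.0154]
  u -0.03 -0.022 92 [0.0112 0.0146 0.0155 0.0165 0.0176]
  u -0.019 -0.012 299 [0.0152 0.0215 0.0339 0.0477 0.0651]
  u 0.004 0.01 7 [0.0235 0.0311 0.0397 0.0479 0.0536]
  u 0.012 0.019 159 [0.029  0.0562 0.0606 0.0643 0.0669]
  u 0.022 0.03 4 [0.0151 0.0161 0.0168 0.0174 0.0182]
top plate z 0.006735692801938864 4851
  wood z 0.0010705436742084462
  u -0.04 -0.03 161 [0.0022 0.0049 0.0063 0.0089 0.0133]
  u -0.03 -0.022 128 [0.0083 0.0125 0.014  0.0157 0.0182]
  u -0.019 -0.012 267 [0.0123 0.0172 0.0315 0.0572 0.065 ]
  u -0.004 0.004 45 [0.0117 0.0138 0.0158 0.0173 0.019 ]
  u 0.004 0.01 88 [0.011  0.0134 0.0141 0.0157 0.017 ]
  u 0.012 0.019 190 [0.0263 0.0528 0.0584 0.062  0.0655]
strip top [0.1522 0.1641 0.1646]
0.06 [-0.0092 -0.0077 -0.0015] 94
0.08 [-0.0086 -0.0033 -0.0016] 126
0.1 [-0.004  -0.0027 -0.0014] 89
0.12 [-0.0064 -0.0031 -0.0012] 54
0.14 [-0.0066 -0.0044  0.0018] 109
```

View pics/side_12z.png

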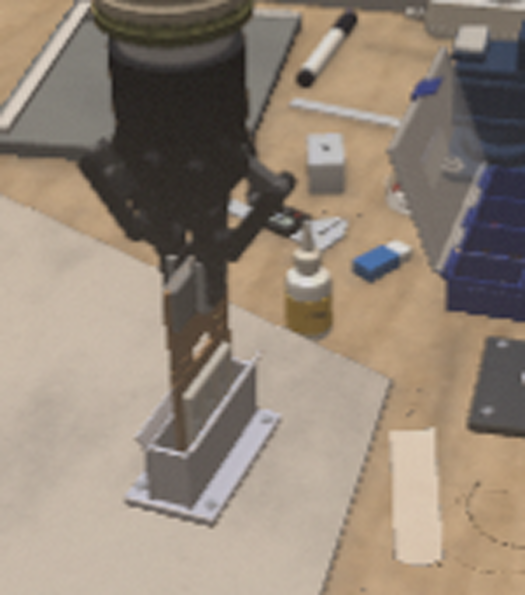

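View pics/top_12z.png

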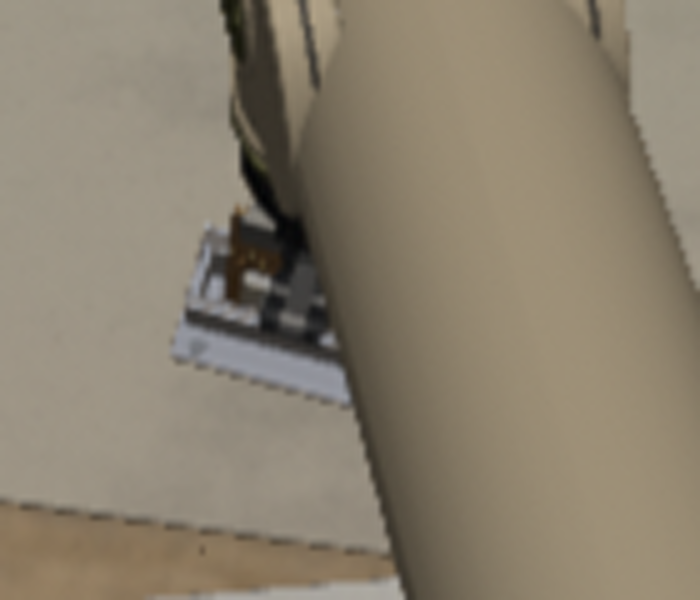

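Emit:
move_arm:
  motion: "0 0 -0.0005 0; 0 0 -0.001 0; 0 0 -0.001 0; 0 0 -0.001 0"

```text
clock: 16.2
position: [0.6215, 0.2801, 0.1311]
ee_rot: [0.055, 0.705, -0.055, 0.705]
ft_force: [-0.6, 0.1, 3.8]
grip_width: 0.111
```

Emit:
move_arm:
  motion: "0 0 0 0; 0 0 0 0; 0 0 0 0; 0 0 0 0; 0 0 0 0; 0 0 0 0"
  grip: 0.4

```text
clock: 16.95
position: [0.6214, 0.28, 0.1308]
ee_rot: [0.055, 0.705, -0.055, 0.705]
ft_force: [0.6, 0.6, -0.0]
grip_width: 0.4
```

```bash
python3 rk.py 13
```

```text
16.95 [0.6214 0.28   0.1308] [ 0.5538  0.5936 -0.0468] [ 0.0068  0.0424 -0.0043] 0.40030657951957704 jaw yaw -0.1560304325694261 [-0.8308  0.5549  0.4866  1.4386 -0.266   1.2135 -0.4692]
side brown 52 ((620.0321655273438, 281.9660339355469), (72.54668426513672, 2.8798584938049316), 80.4565658569336) z [0.0854 0.1619]
 width axis yaw -0.1669911272530884 ends [-0.0284  0.0436] mid [0.6199 0.282 ]
top brown 64 ((622.9945678710938, 306.4048767089844), (20.027952194213867, 5.809046268463135), 76.57806396484375) z [0.0384 0.1592]
 width axis yaw -0.18723153716226615 ends [-0.0127  0.0071] mid [0.6242 0.3061]
```

View pics/side_13z.png

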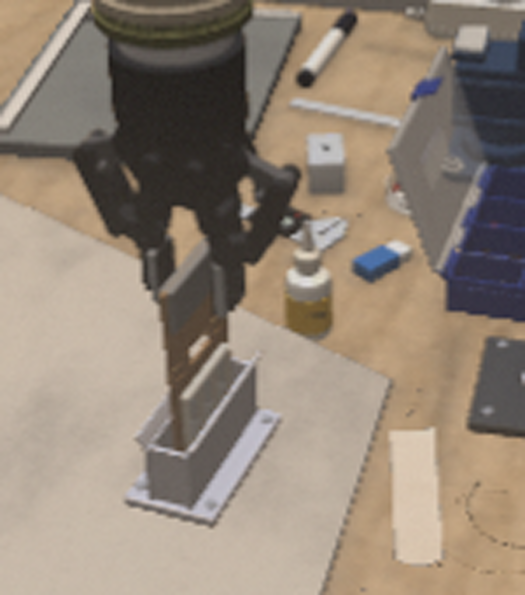

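Emit:
move_arm:
  motion: "0 0 0 0; 0 0 0 0; 0 0 0.005 0; 0 0 0.015 0; 0 0 0.03 0; 0 0 0.05 0; 0 0 0.08 0; 0 0 0.12 0; 0 0 0.15 0; 0 0 0.15 0"
  grip: 0.7

```text
clock: 18.3
position: [0.6225, 0.2802, 0.2852]
ee_rot: [0.056, 0.703, -0.054, 0.707]
ft_force: [0.1, -0.4, 0.8]
grip_width: 0.695
```

```bash
python3 rk.py 14; python3 - <<'E'
from h import *
np.set_printoptions(precision=4,suppress=True)
a=-.155; ex=np.array([np.cos(a),np.sin(a)]); ey=np.array([-ex[1],ex[0]]);c=np.array([.621,.2795])
for n in('side','top'):
    d=np.load(n+'_14.npz')['d'];ys,xs=np.mgrid[0:420,0:560];P=cloud(n,d,np.c_[xs.ravel(),ys.ravel()])
    D=P[:,:2]-c;u=D@ex;v=D@ey; b=(abs(u)<.03)&(abs(v)<.05)&(P[:,2]<.18)
    s=b&(P[:,2]>.135); print(n,'top z',np.percentile(P[s,2],[50,95,99]),'v',v[s].min(),v[s].max(),'u',np.percentile(u[s],[5,50,95]))
    for z in(.085,.105,.125,.14,.155):
        s=b&(abs(P[:,2]-z)<.007); print(z,s.sum(),np.median(u[s]) if s.sum() else '', (v[s].min(),v[s].max()) if s.sum() else '')
E
```

```text
18.3 [0.6225 0.2802 0.2852] [ 0.1369 -0.4426  0.7535] [ 0.0162 -0.0077 -0.0441] 0.6951827872077028 jaw yaw -0.15614262034701315 [-0.8356  0.47    0.5229  1.23   -0.2295  1.4931 -0.5002]
side few 6
top few 2
side top z [0.1544 0.1638 0.1646] v -0.042576258281437906 0.04067466620655449 u [-0.007  -0.0054  0.0014]
0.085 140 -0.0032194550277183463 (np.float64(-0.04157812260562728), np.float64(0.03917011925077574))
0.105 86 -0.0021158524323595484 (np.float64(-0.041908524388772184), np.float64(0.040138357323760934))
0.125 90 -0.002486563724029157 (np.float64(-0.0422383484737988), np.float64(0.040115110920496216))
0.14 97 -0.005626891445225361 (np.float64(-0.037822393018374485), np.float64(0.04067466620655449))
0.155 125 -0.005730618119049751 (np.float64(-0.042576258281437906), np.float64(0.03969109030459076))
top top z [0.1552 0.1636 0.1655] v -0.03813914869413103 0.03711051847161399 u [-0.0051 -0.0037  0.0036]
0.085 139 -0.0026310963389073547 (np.float64(-0.04227432511279777), np.float64(0.036693903074301634))
0.105 61 -0.0009604867786257192 (np.float64(-0.04087218843967938), np.float64(0.037170411523204765))
0.125 24 -0.0010786089108740294 (np.float64(-0.040833971287051435), np.float64(0.035926349468333584))
0.14 66 -0.004235642067122081 (np.float64(-0.03813914869413103), np.float64(0.036466516953435536))
0.155 100 -0.0033296284690344457 (np.float64(-0.0368025580497488), np.float64(0.03711051847161399))
```

View pics/side_14z.png

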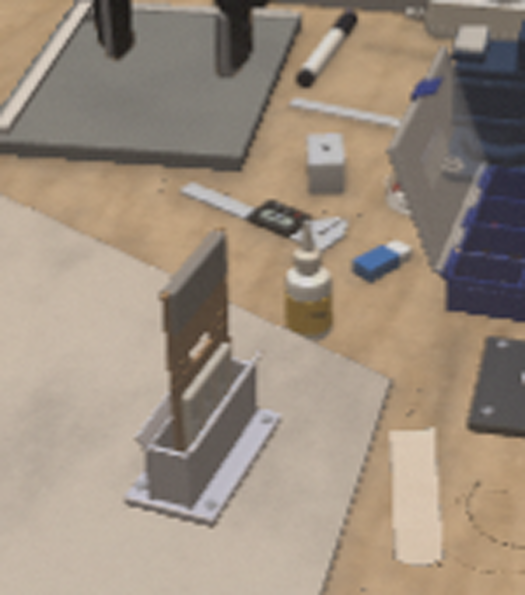

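View pics/side_14.png

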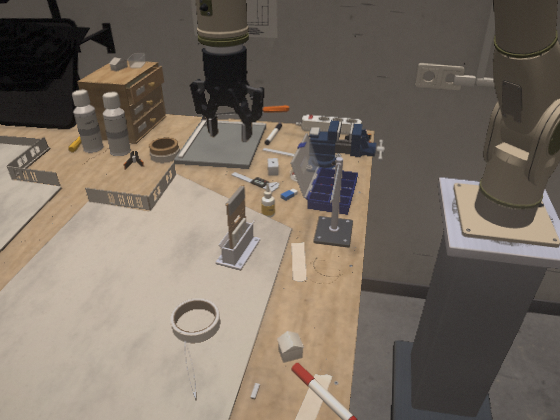

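```bash
python3 - <<'E'
from h import *
print(hand_in())
E
```

```text
the job is handed in; nothing more can be done
None
```

I took the pack off the peg and stood it upright in the rack slot. The gripper opened only after the foot was on the slot's floor, and the job was handed in after about 18 s.

- **Peg:** Both cameras' depth put the wire's outer part within about 0.01 rad of level, so it looked essentially unbent. I gripped the grey strip, raised the pack 3 mm so the wire sat mid-hole, slid it out and followed the 30° upturn over the tip. Force readings taken at each stop stayed within about 2 N (pack weight plus noise). Between stops I had no readings.
- **Rack:** I turned the pack to the rack's heading and lowered it in. The first contact went firmer than intended, at 8.5 N. Because the contact height looked a few mm high, I pressed on to 18 N before backing off. A depth check then put the slot's floor at about 15 mm, since the white plate is about 6.5 mm thick, so it was the floor. I set the pack down again at about 4 N and opened the gripper.
- **Last checks:** With the gripper about 120 mm clear above it, the pack stands upright in the slot and is centred within about 2 mm. Its top reads 163 to 164 mm against an expected 161.5 mm, about the bias I saw earlier. In the final picture the stand, bottle, tape and house look unmoved; I judged these by eye and did not measure them.

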